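# Turn the hexagonal sample bar to its orange face

## Robot

A 7-joint arm with a two-finger parallel gripper is mounted at the origin on the work surface. World frame = base frame: x ahead of the robot, y to its left, z up, the work surface at z = 0. Lengths are in m, angles in degrees, forces in N, time in s.
With the tool pointing down it reaches from about 0.425 to 0.875 m from the base axis. Payload 4.7 kg.
Tool frame: the origin (TCP) lies at the very end of the fingers, on their centre line; the grasp point (between the pads) lies 19 mm behind it; z points along the fingers, y is the direction in which the jaws open and shut (so a half turn about z gives the same grasp; the last joint's range is limited). The gripper opens to 87 mm and grips with 3 to 60 N. Pads are 19 mm wide; open, the fingers measure 117 mm over their backs; the gripper's body (75 mm by 190 mm) begins 51 mm behind the grasp point.
Start: joints at [64.005, 18.392, -4.016, 83.108, 1.295, 78.541, -3.26], TCP at [0.293, -0.58, 0.188] pointing down, gripper open.
Joint ranges: [-163.93, 163.93], [-17.29, 119.83], [-79.2, 71.16], [3.27, 140.29], [-89.18, 269.18], [5.43, 117.66], [-154.24, 154.24]. Speed limits (degrees/s): [147.25, 147.25, 180, 180, 180, 180, 180].

## Interface

Orientations are given as [roll, pitch, yaw] about the fixed x, y, z axes, in that order (R = Rz(yaw) Ry(pitch) Rx(roll)).
In Python, from cell import env gives the robot as it stands.
- The arm moves only by the tool servo_tool, never from a script. Its argument "increments" is a list that holds one entry, the list of rows, each a list of 7 numbers: the shift along the tool's x, y, z in m, then the turn, a rotation vector about the tool's x, y, z in degrees, then the opening, from -1 (shut) to 1 (fully open). In form: [[[dx, dy, dz, rx, ry, rz, fingers], ...]]. A call has 1 to 20 rows; each row is the pose to reach, as a shift and turn from the pose commanded when the call began, along the tool's axes at that moment; what a row does not reach only later rows make up. A row lasts 1/10 s, in which the tool goes at most 50 mm and 8.59 degrees, less where a joint would pass 70% of its speed; a pose out of reach is approached as far as the arm can. A call with a gripper value outside its range is refused whole. The fingers move at their own pace and stop on an object; "squeeze" is the grip in N (left out, the last holds). Time passes only in rows, so rows that repeat a pose let the fingers close. It gives the time, the measured TCP pose, the force and the opening at its end, in the units of the state.
- env.get_obs(): the state, without advancing time (a new reading comes with each control period).
- env.read_camera(name): name is "scene" or "top" or "wrist"; returns a dict with "frame" (480x640x3 uint8, blue, green, red), "intrinsics" (3x3 intrinsics, pixels), "D" ([k1, k2, p1, p2, k3] as OpenCV has them; the pictures are not rectified), "rvec" (rotation vector, rad) and "tvec" (3), from world to camera coordinates, as OpenCV has them. Camera axes: x right, y down, z forward; pixel columns grow to the right and rows downward; lengths in m; the calibration is good to about 2 mm. A picture is of the moment at which its call begins. There is no depth.
- env.sign_off(): hands the job in, once; it reports no verdict.
The state is a dict: "time_s": time; "qpos": joint angles; "joint_velocities": joint speeds; "effort": joint torques, N m; "tool_pos": TCP position; "tool_rot": TCP orientation; "force": force on the tool from outside, world axes, zero at the start; "wrist_torque": the same for the moment, N m; "grip_width": finger opening in m.
Only numpy, scipy, OpenCV 4.12 (cv2) and the standard library are available. Lean on these libraries where they do the work, as an engineer would, in place of code of your own. Each camera call takes 0.05 s, during which the arm holds its last target.

## Task

On the analyser's black sample stage, take the hexagonal bar that lies in the wide open area (not the one parked in the narrow bay behind the white stop rail) and roll it over, one flat at a time and without picking it up off the stage, until its orange face is on top. Then leave it lying flat and snug along the white rail's open-area side, not sticking out past the rail's ends, and let go. Leave the parked bar and the bottle, cup and jar beside the stage alone.

Things in the scene. Friction and masses are not known exactly. Their poses are not given: they have to be found in the camera images.
- stage: Fixed black plate on the bench, 200 (its x) by 345 (its y) by 20 mm thick. Origin on its underside, z up. In its frame the open work area is y = -145 to 95, the white rail y = 95 to 105, the parking bay y = 105 to 200; x = -100 to 100. Bar-on-plate friction is moderate (0.5 to 0.7): a bar pushed at its side may slide instead of rolling.
- rail_mid (a point): Middle of the white rail's face on the work-area side, at its foot on the plate's top (stage frame, mm: x 0, y 95, z 20). Axes as the stage. The rail is 200 long (along x), 10 thick, 28 high above the plate. A bar snug against it has its centre 23 from this face.
- bar_a_centre (a point): Hexagonal metal bar (one of two alike; mm): 120 long, 40 across flats, faces 23.1 wide, 46.2 across corners, about 350 g. Five grey faces with round dark windows, one orange face; an orange patch on each black end at that side. Point: its centre, 20 above the plate when lying. x: along the bar; +z: out of the orange face, which starts on a lower slanting side. Either bar may be the parked one.
- bar_b_centre (a point): Hexagonal metal bar (the other of two alike; mm): 120 long, 40 across flats, faces 23.1 wide, 46.2 across corners, about 350 g. Five grey faces with round dark windows, one orange face; an orange patch on each black end at that side. Point: its centre, 20 above the plate when lying. x: along the bar; +z: out of the orange face, which starts on a lower slanting side. Either bar may be the parked one.
- lotion: Bystander: white bottle with orange label and blue cap, 52 mm across, 150 mm tall; origin at the centre of its foot.
- foil_cup: Bystander: open metal cup, 64 mm across, 60 mm tall; origin at the centre of its foot.
- jar: Bystander: amber glass jar, 60 mm across, 70 mm tall; origin at the centre of its foot.
Things that resemble listed ones, but are neither listed nor needed, are in the scene too. What is shaped like the part that bears bar_a_centre but green or purple is not meant.

How it is judged:
By the outcome, as a careful person would: the job done as asked, in the order asked, and still so for the second after the job is handed in, with the robot touching nothing.
It also fails if it takes over 54 s, if anything falls off the work surface, if the arm or the gripper's body presses on something with over 40 N, if the wrist force passes 120 N, or if a joint passes its speed limit or range.

## Working session

There is one attempt and no reset: what is moved stays moved. The work goes in short steps, Python scripts to look and compute and a tool call to move; the robot and the scene stay as the last step left them, time stands still between calls to the robot, and variables do not carry over. Pictures are saved under pics/ and viewed, and the job is handed in when it is done.

Besides the shell and the picture viewer there is one more tool, called after "Call:" as name([rows], argument=value, ...), one row to a line, values as JSON. servo_tool: Moves the arm, as the interface text tells. Its arguments: {"type":"object","properties":{"increments":{"type":"array","items":{"type":"array","items":{"type":"array","items":{"type":"number"}}}},"squeeze":{"type":"number"}},"required":["increments"]}

```bash
ls; mkdir -p pics
python3 - <<'E'
from cell import env
import cv2
o=env.get_obs(); print(o)
for n in("scene","top","wrist"):
    c=env.read_camera(n); cv2.imwrite(f"pics/{n}0.png",c["frame"]); print(n,c["intrinsics"].tolist(),c["D"],c["rvec"],c["tvec"])
E
```

```text
pics
{'time_s': 0.0, 'qpos': array([64.00466542, 18.43966506, -4.0132842 , 83.17619663,  1.29474237,
       78.53920037, -3.25907745]), 'joint_velocities': array([ 0.01867914,  0.04384216, -0.06931687,  0.00515324, -0.07720894,
       -0.10153164, -0.00653131]), 'effort': array([ 1.97641348e-04, -4.91286671e+01, -4.03918996e-01, -3.12523556e+01,
       -6.40179170e-02,  4.38633654e-02,  1.53551978e-04]), 'tool_pos': array([ 0.29275384, -0.57964538,  0.18714305]), 'tool_rot': array([-1.79890157e+02,  6.18924704e-03,  2.68038574e+01]), 'force': array([ 0.67556842,  0.5790258 , -0.63621711]), 'wrist_torque': array([-0.06173664,  0.0352879 ,  0.0162159 ]), 'grip_width': 0.08725328326180098}
scene [[482.4117858449818, 0.0, 315.06499797575896], [0.0, 482.4117858449818, 245.06845686265396], [0.0, 0.0, 1.0]] [-0.13420374  0.          0.          0.          0.        ] [ 1.93020561  1.55185412 -0.61046634] [-0.12784603 -0.33806275  1.55483499]
top [[520.9561811587777, 0.0, 324.3991812590587], [0.0, 520.9561811587777, 241.60781396035978], [0.0, 0.0, 1.0]] [-0.11216843  0.          0.          0.          0.        ] [ 2.18926599 -2.02884471  0.21990677] [-0.0203193   0.54323231  1.11938131]
wrist [[339.1729353500966, 0.0, 319.9859998847872], [0.0, 339.1729353500966, 238.91679148315833], [0.0, 0.0, 1.0]] [-0.0655485  0.         0.         0.         0.       ] [-2.46510092  1.51540914  0.21910967] [-0.64896515 -0.03467957  0.39184588]
```

View pics/scene0.png

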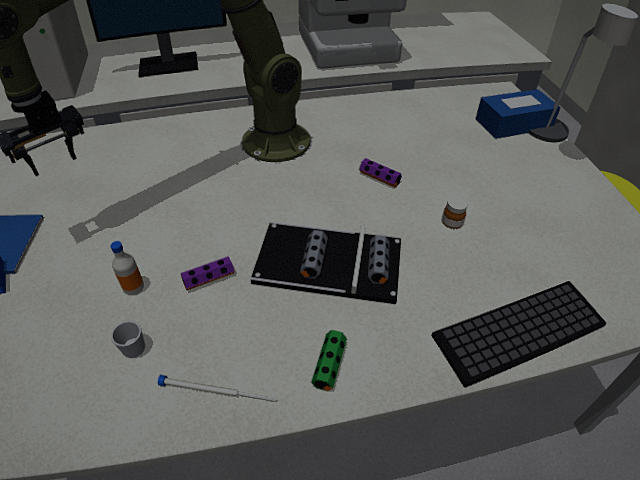

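View pics/top0.png

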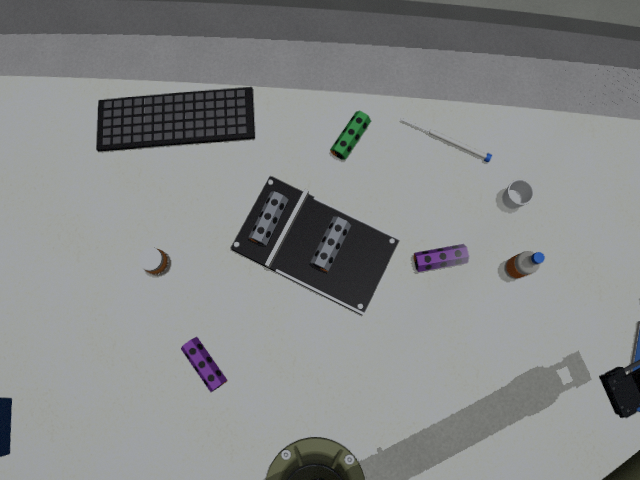

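View pics/wrist0.png

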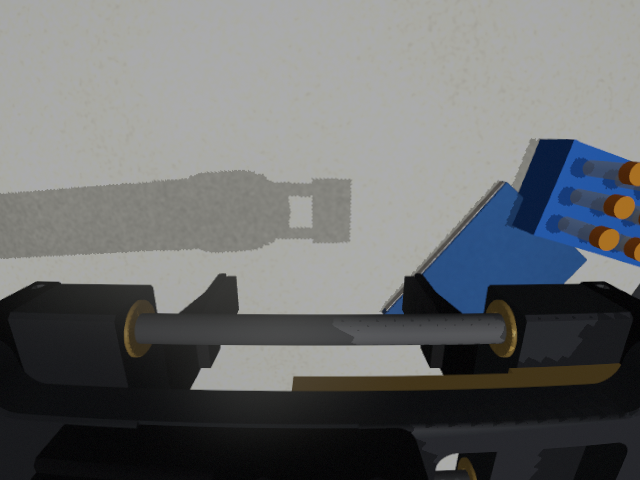

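Run:
```python
import cv2
a=cv2.imread("pics/scene0.png")[215:310,240:415]; cv2.imwrite("pics/c1.png",cv2.resize(a,None,fx=4.5,fy=4.5,interpolation=cv2.INTER_CUBIC))
a=cv2.imread("pics/top0.png")[165:325,220:410]; cv2.imwrite("pics/c2.png",cv2.resize(a,None,fx=3.7,fy=3.7,interpolation=cv2.INTER_CUBIC))
```

```text
(no output)
```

View pics/c1.png

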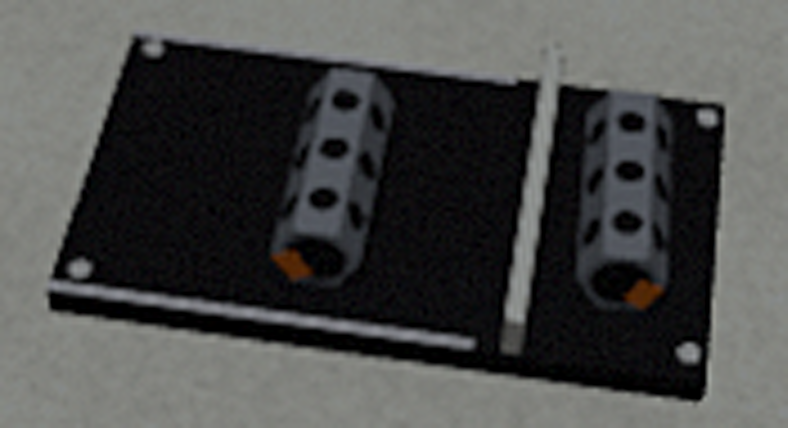

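View pics/c2.png

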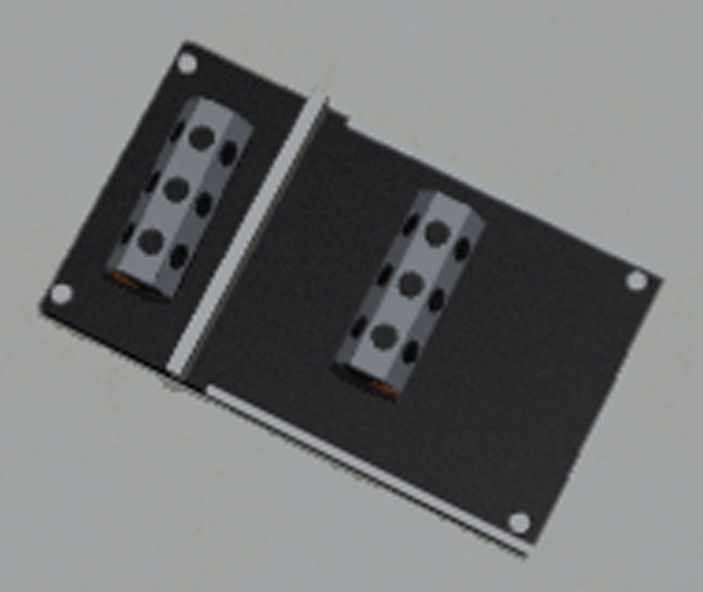

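```bash
cat > h.py <<'E'
import cv2, numpy as np
from cell import env
def ray(c,px,z):
    u=cv2.undistortPoints(np.array(px,float).reshape(-1,1,2),c["intrinsics"],c["D"]).reshape(-1,2)
    R=cv2.Rodrigues(c["rvec"])[0]; o=-R.T@np.ravel(c["tvec"])
    d=np.c_[u,np.ones(len(u))]@R
    return o+d*((z-o[2])/d[:,2])[:,None]
def blobs(m,amin,amax,box):
    n,l,s,ce=cv2.connectedComponentsWithStats(m.astype(np.uint8))
    x0,y0,x1,y1=box
    return [(ce[i].round(1).tolist(),int(s[i,4]),s[i,:4].tolist()) for i in range(1,n) if amin<=s[i,4]<=amax and x0<ce[i][0]<x1 and y0<ce[i][1]<y1]
E
python3 - <<'E'
from h import *
c=env.read_camera("top"); f=c["frame"]; g=cv2.cvtColor(f,cv2.COLOR_BGR2GRAY)
print("plane check cam",ray(c,[[320,240]],0))
for i in blobs(g>100,5,2000,(225,165,405,325)): print("bright",i)
roi=np.zeros_like(g); 
cnt,_=cv2.findContours(((g<70)&(np.indices(g.shape)[1]>225)&(np.indices(g.shape)[1]<405)&(np.indices(g.shape)[0]>170)&(np.indices(g.shape)[0]<320)).astype(np.uint8),cv2.RETR_EXTERNAL,cv2.CHAIN_APPROX_NONE)
for k in cnt:
    if cv2.contourArea(k)>300:
        print(cv2.contourArea(k)); 
for i in blobs((g<45),8,80,(225,165,405,325)): print("dark",i)
h=cv2.cvtColor(f,cv2.COLOR_BGR2HSV)
for i in blobs((g>60),60,4000,(240,180,360,280)): print("g60",i)
E
```

```text
plane check cam [[0.55838015 0.03223743 0.        ]]
bright ([270.1, 181.7], 18, [268, 180, 5, 5])
bright ([267.1, 216.1], 388, [252, 192, 31, 49])
bright ([330.5, 242.0], 398, [315, 217, 32, 50])
bright ([360.0, 305.8], 23, [358, 304, 5, 5])
10916.0
dark ([274.0, 202.0], 25, [271, 200, 7, 5])
dark ([267.4, 216.0], 25, [265, 214, 6, 5])
dark ([274.4, 219.9], 21, [273, 217, 4, 7])
dark ([337.4, 228.0], 25, [335, 226, 6, 5])
dark ([260.5, 230.1], 27, [258, 228, 6, 6])
dark ([330.2, 241.8], 24, [328, 239, 6, 6])
dark ([323.1, 255.8], 24, [321, 254, 6, 5])
g60 ([268.7, 217.2], 762, [249, 191, 39, 54])
g60 ([331.0, 242.6], 798, [311, 217, 40, 54])
```

Run:
```python
from h import *
c=env.read_camera("top")
d=ray(c,[[270.1,181.7],[236.6,244.2],[391.9,240.7],[360,305.8]],0.02)[:,:2]*1000
print(d.round(1)); print("sides x",np.linalg.norm(d[0]-d[1]),np.linalg.norm(d[2]-d[3]),"y",np.linalg.norm(d[0]-d[2]),np.linalg.norm(d[1]-d[3]))
ctr=d.mean(0); yv=(d[0]-d[2]+d[1]-d[3]); yv/=np.linalg.norm(yv); xv=np.array([yv[1],-yv[0]])
x2=d[0]-d[1]+d[2]-d[3]; x2/=np.linalg.norm(x2); print("x dir",xv,x2,np.degrees(np.arctan2(xv[1],xv[0])),np.degrees(np.arctan2(x2[1],x2[0])))
org=ctr-27.5*yv
S=lambda p:np.c_[(p-org)@xv,(p-org)@yv].round(1)
print("org",org)
print("dots",S(d))
print("open bar",S(ray(c,[[337.4,228],[330.2,241.8],[323.1,255.8]],.06)[:,:2]*1000))
print("parked",S(ray(c,[[274,202],[267.4,216],[260.5,230.1]],.06)[:,:2]*1000))
print("rail top ends",S(ray(c,[[220+318/3.7,165+90/3.7],[220+176/3.7,165+370/3.7]],.048)[:,:2]*1000))
print("bystander", S(ray(c,[[441,257],[523,264],[350,135],[517,194]],.02)[:,:2]*1000))
```

```text
[[ 687.3  162. ]
 [ 529.2  225.1]
 [ 565.3 -135.8]
 [ 408.2  -70.7]]
sides x 170.24205842474456 170.0274607286733 y 321.8604264795408 319.6489297286104
x dir [ 0.92553706 -0.37865703] [ 0.92624658 -0.37691812] -22.250520598025886 -22.142914048474
org [537.09603856  19.6878497 ]
dots [[  85.1  188.6]
 [ -85.1  187.2]
 [  85.  -133.3]
 [ -85.  -132.5]]
open bar [[ 46.   -9. ]
 [ 10.1  -8.6]
 [-25.8  -8.7]]
parked [[ 35.8 148. ]
 [ -0.3 146. ]
 [-36.5 144.5]]
rail top ends [[ 98.9  98.4]
 [-98.9  94.8]]
bystander [[ 101.5 -252.8]
 [ 173.9 -435.4]
 [ 279.3   70.2]
 [ 327.3 -357.8]]
```

Candidates (top image): the bar in the open area (330,242), the parked bar (267,216), purple bars (441,257) and (204,363), and a green bar (350,135). I choose (330,242): it is grey and on the wide side of the rail. The close crops confirm it. Its orange face is on the lower slanting side away from the rail, so it needs two 60° rolls towards the rail. The bar's stage position is x≈10, y≈-9, parallel to the rail.

Call:
servo_tool([
  [[0.446, -0.3745, 0, 0, 0, -41, 0.3], [0.446, -0.3745, 0, 0, 0, -41, 0.3], [0.446, -0.3745, 0, 0, 0, -41, 0.3], [0.446, -0.3745, 0, 0, 0, -41, 0.3], [0.446, -0.3745, 0, 0, 0, -41, 0.3], [0.446, -0.3745, 0, 0, 0, -41, 0.3], [0.446, -0.3745, 0, 0, 0, -41, 0.3], [0.446, -0.3745, 0, 0, 0, -41, 0.3], [0.446, -0.3745, 0, 0, 0, -41, 0.3], [0.446, -0.3745, 0, 0, 0, -41, 0.3], [0.446, -0.3745, 0, 0, 0, -41, 0.3], [0.446, -0.3745, 0, 0, 0, -41, 0.3], [0.446, -0.3745, 0, 0, 0, -41, 0.3], [0.446, -0.3745, 0, 0, 0, -41, 0.3], [0.446, -0.3745, 0, 0, 0, -41, 0.3], [0.446, -0.3745, 0, 0, 0, -41, 0.3], [0.446, -0.3745, 0, 0, 0, -41, 0.3], [0.446, -0.3745, 0, 0, 0, -41, 0.3]],
])

```text
time_s: 2.05
tool_pos: [0.5221, -0.0457, 0.1883]
tool_rot: [180.0, 0.0, 67.7]
force: [0.0, 0.8, 0.4]
grip_width: 0.0565
```

Call:
servo_tool([
  [[0, 0, 0.045, 0, 0, 0, 0.3], [0, 0, 0.09, 0, 0, 0, 0.3], [0, 0, 0.12, 0, 0, 0, 0.3], [0, 0, 0.135, 0, 0, 0, 0.3], [0, 0, 0.135, 0, 0, 0, 0.3], [0, 0, 0.135, 0, 0, 0, 0.3]],
])

```text
time_s: 2.65
tool_pos: [0.5234, -0.0449, 0.0545]
tool_rot: [179.9, -0.0, 67.8]
force: [0.9, -0.2, 0.0]
grip_width: 0.0565
```

Run:
```python
from h import *
o=env.get_obs(); print(o["tool_pos"],o["tool_rot"],o["force"])
for n,b in(("wrist",None),("scene",(200,330,200,440))):
    f=env.read_camera(n)["frame"]
    if b: f=cv2.resize(f[b[0]:b[1],b[2]:b[3]],None,fx=3.2,fy=3.2)
    cv2.imwrite(f"pics/{n}1.png",f)
```

```text
[ 0.5234086  -0.0449126   0.05449815] [ 1.79900666e+02 -3.21382442e-02  6.77925170e+01] [ 0.88631643 -0.18082192  0.02744276]
```

View pics/wrist1.png

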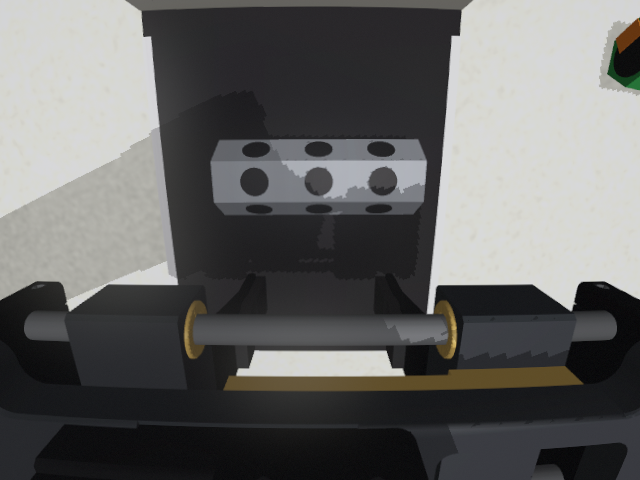

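View pics/scene1.png

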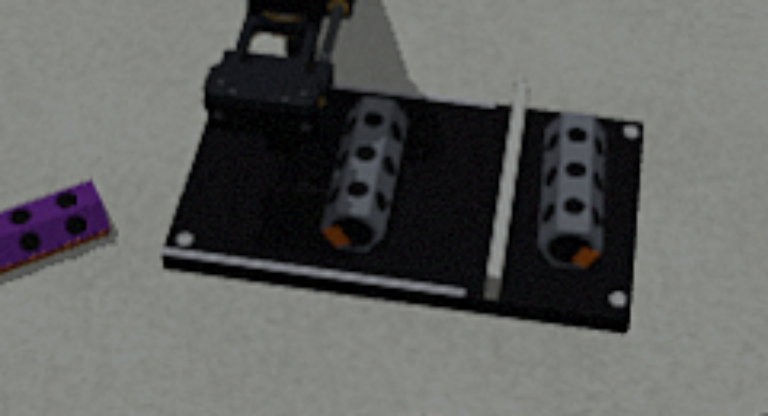

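Wrist picture: the bar is centred between the fingers (bar centre at about (318,182)), parallel to them, with clear plate between. Next I push its upper slanted face along an arc, to about 20° first.

Call:
servo_tool([
  [[0.015, 0, 0, 0, 0, 0, 0.3], [0.027, 0, 0, 0, 0, 0, 0.3], [0.032, 0, 0, 0, 0, 0, 0.3], [0.0335, 0, -0.001, 0, 0, 0, 0.3], [0.035, 0, -0.0022, 0, 0, 0, 0.3], [0.0367, 0, -0.0032, 0, 0, 0, 0.3], [0.0384, 0, -0.0041, 0, 0, 0, 0.3], [0.04, 0, -0.005, 0, 0, 0, 0.3], [0.0418, 0, -0.0057, 0, 0, 0, 0.3], [0.0436, 0, -0.0063, 0, 0, 0, 0.3], [0.0454, 0, -0.0069, 0, 0, 0, 0.3]],
])

```text
time_s: 3.85
tool_pos: [0.5394, -0.0027, 0.0602]
tool_rot: [-180.0, 0.0, 67.8]
force: [0.4, -0.2, 0.2]
grip_width: 0.0564
```

Run:
```python
from h import *
o=env.get_obs(); print(o["tool_pos"],o["force"])
f=env.read_camera("scene")["frame"]
b=(200,330,200,440); f=cv2.resize(f[b[0]:b[1],b[2]:b[3]],None,fx=3.2,fy=3.2)
cv2.imwrite(f"pics/s2.png",f)
cv2.imwrite("pics/w2.png",env.read_camera("wrist")["frame"])
```

```text
[ 0.53944707 -0.00265244  0.06015674] [ 0.41226743 -0.1551634   0.20012033]
```

View pics/s2.png

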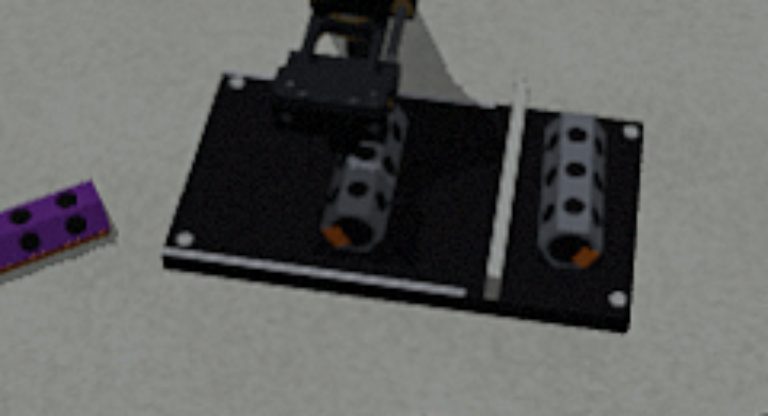

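View pics/w2.png

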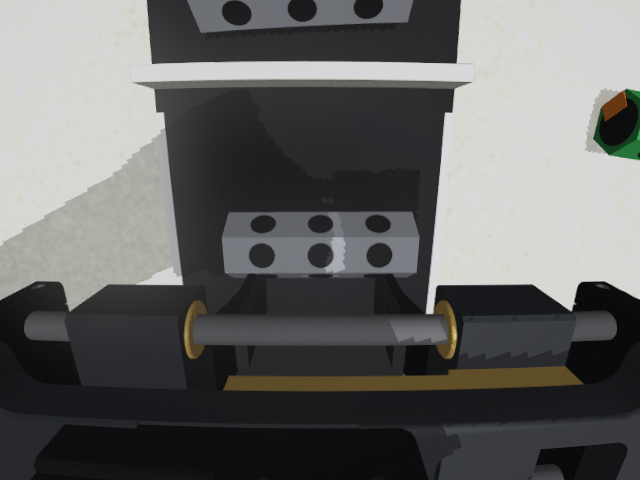

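Call:
servo_tool([
  [[-0.012, 0, 0, 0, 0, 0, 0.3], [-0.013, 0, 0.006, 0, 0, 0, 0.3], [-0.01, 0, 0.006, 0, 0, 0, 0.3], [-0.008, 0, 0.006, 0, 0, 0, 0.3], [-0.006, 0, 0.006, 0, 0, 0, 0.3]],
])

```text
time_s: 4.45
tool_pos: [0.5373, -0.0078, 0.0541]
tool_rot: [-180.0, -0.0, 67.8]
force: [0.8, 0.3, 0.0]
grip_width: 0.0564
```

Call:
servo_tool([
  [[0.002, 0, 0, 0, 0, 0, 0.3], [0.003, 0, 0, 0, 0, 0, 0.3]],
])

```text
time_s: 4.65
tool_pos: [0.5385, -0.005, 0.0542]
tool_rot: [180.0, -0.0, 67.8]
force: [-0.0, -0.2, 0.1]
grip_width: 0.0565
```

```bash
cat > look.py <<'E'
import sys
from h import *
o=env.get_obs(); p=o["tool_pos"][:2]*1000-[537.1,19.7]; print(o["time_s"],o["tool_pos"],"stage",(p@[.9258,-.378]).round(1),(p@[.378,.9258]).round(1),o["force"])
f=env.read_camera("scene")["frame"]
f=cv2.resize(f[215:305,245:410],None,fx=3.5,fy=3.5,interpolation=cv2.INTER_CUBIC)
w=env.read_camera("wrist")["frame"][40:360,100:540]
w=cv2.resize(w,None,fx=.9,fy=.9)
H=np.zeros((600,600,3),np.uint8); H[:f.shape[0],:f.shape[1]]=f[:, :600]; H[315:315+285,:w.shape[1]]=w[:285]
cv2.imwrite(f"pics/{sys.argv[1]}.png",H)
E
python3 look.py l1
```

```text
4.65 [ 0.53851913 -0.00496622  0.054236  ] stage 10.6 -22.3 [-0.03471985 -0.24845844  0.12443165]
```

View pics/l1.png

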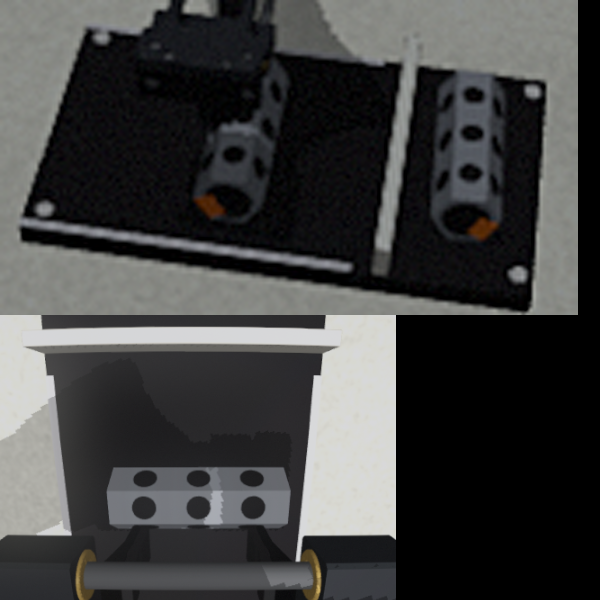

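```bash
cat >> h.py <<'E'
def orange(f):
    h=cv2.cvtColor(f,cv2.COLOR_BGR2HSV)
    m=(h[...,0]<16)&(h[...,1]>150)&(h[...,2]>70)
    return [b[:2] for b in blobs(m,3,400,(240,215,415,310))]
E
sed -i '/^f=env/a print("orange",orange(f))' look.py
python3 - <<'E'
from h import *
print(orange(cv2.imread("pics/scene0.png"))); print(orange(env.read_camera("scene")["frame"]))
c=env.read_camera("wrist"); R=cv2.Rodrigues(c["rvec"])[0]; print(c["tvec"], (-R.T@np.ravel(c["tvec"])))
# bar top edges in wrist image: full px from crop
def S(px,z):
    p=ray(c,px,z)[:,:2]*1000-[537.1,19.7]; return np.c_[p@[.9258,-.378],p@[.378,.9258]].round(1)
f=c["frame"]; g=cv2.cvtColor(f,cv2.COLOR_BGR2GRAY)
cv2.imwrite("pics/w3.png",cv2.resize(f[180:360,180:460],None,fx=2.8,fy=2.8))
E
```

```text
[([304.3, 273.2], 23), ([382.7, 280.0], 23)]
[([304.5, 273.6], 19), ([382.7, 280.0], 23)]
[-0.50043861  0.19344496  0.31809408] [0.56715285 0.06533149 0.25122309]
```

View pics/w3.png

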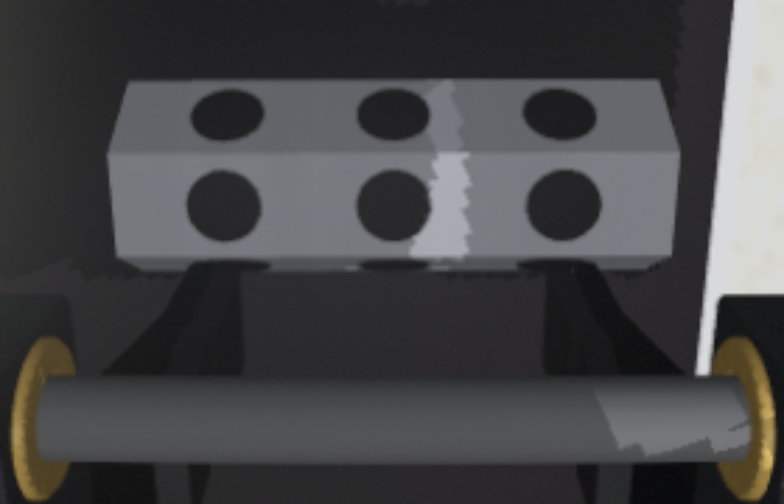

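Call:
servo_tool([
  [[0.0015, 0, -0.001, 0, 0, 0, 0.3], [0.003, 0, -0.002, 0, 0, 0, 0.3], [0.0045, 0, -0.003, 0, 0, 0, 0.3], [0.006, 0, -0.004, 0, 0, 0, 0.3]],
])

```text
time_s: 5.25
tool_pos: [0.5407, 0.0001, 0.0583]
tool_rot: [180.0, 0.0, 67.8]
force: [-0.3, 0.2, -1.3]
grip_width: 0.0564
```

```bash
python3 look.py l2
```

```text
5.25 [5.40692432e-01 1.15239532e-04 5.82976295e-02] stage 10.7 -16.8 [-0.34270147  0.24365045 -1.33554289]
orange [([304.4, 273.5], 20), ([382.6, 280.0], 22)]
```

View pics/l2.png

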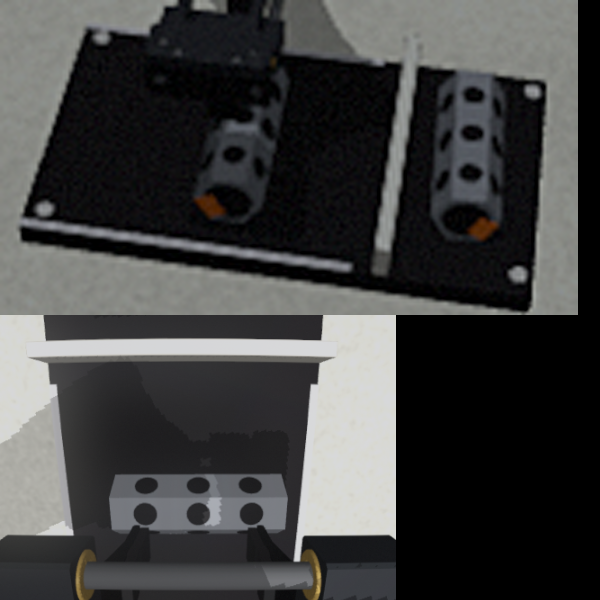

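Run:
```python
from h import *
def S(c,px,z):
    p=ray(c,px,z)[:,:2]*1000-[537.1,19.7]; return np.c_[p@[.9258,-.378],p@[.378,.9258]].round(1)
c=env.read_camera("wrist"); g=cv2.cvtColor(c["frame"],cv2.COLOR_BGR2GRAY)
for y in range(190,300,4): print(y,g[y,[300,335,345]].tolist(),end=" ")
cv2.imwrite("pics/w4.png",cv2.resize(c["frame"][190:350,200:440],None,fx=3.2,fy=3.2))
t=env.read_camera("top"); cv2.imwrite("pics/t4.png",cv2.resize(t["frame"][180:300,270:410],None,fx=5,fy=5))
# rail face foot/top edge in wrist
for p,z in (((320,253),.06),((320,95),.048),((320,80),.048)): print(p,S(c,[p],z))
```

```text
190 [31, 32, 32] 194 [31, 31, 33] 198 [33, 34, 32] 202 [34, 32, 32] 206 [32, 33, 33] 210 [36, 33, 32] 214 [35, 33, 34] 218 [100, 122, 101] 222 [100, 121, 102] 226 [100, 122, 102] 230 [100, 121, 102] 234 [101, 122, 102] 238 [100, 121, 102] 242 [108, 142, 143] 246 [122, 172, 123] 250 [122, 172, 164] 254 [123, 171, 123] 258 [122, 171, 136] 262 [122, 171, 123] 266 [121, 171, 163] 270 [122, 171, 124] 274 [122, 136, 123] 278 [104, 102, 100] 282 [72, 68, 67] 286 [44, 44, 44] 290 [45, 44, 43] 294 [44, 45, 43] 298 [45, 45, 44] (320, 253) [[10.6 -5.8]]
(320, 95) [[10.5 85.5]]
(320, 80) [[10.5 93.6]]
```

View pics/w4.png

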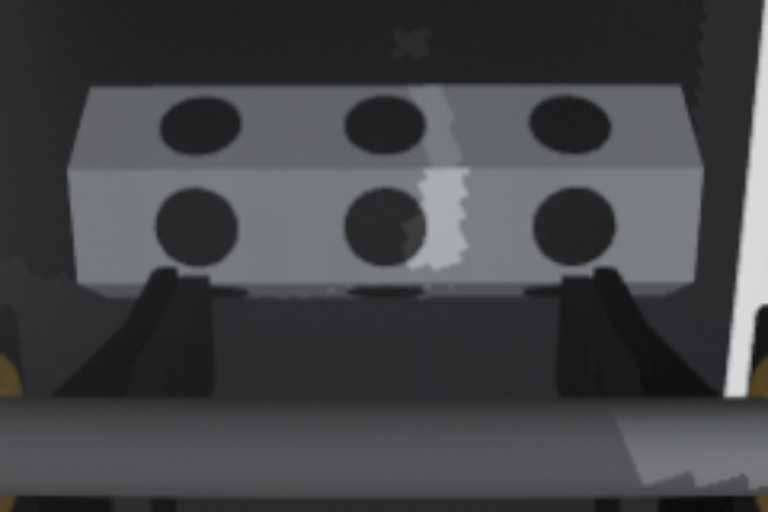

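View pics/t4.png

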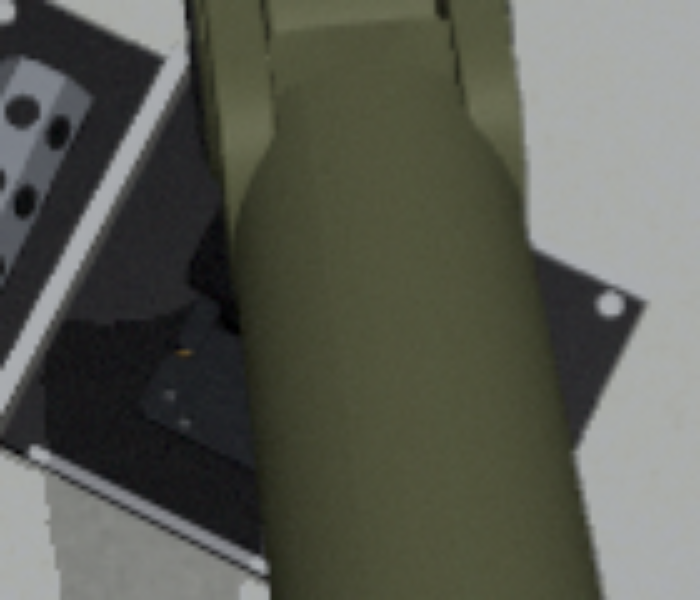

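Run:
```python
from h import *
def S(c,px,z):
    p=ray(c,px,z)[:,:2]*1000-[537.1,19.7]; return np.c_[p@[.9258,-.378],p@[.378,.9258]].round(1)
c=env.read_camera("wrist")
print("top edges",S(c,[[320,242.5],[320,278]],.06),"far corner z40",S(c,[[320,216.5]],.04), "win",S(c,[[320,261]],.06))
print("rail top both edges")
g=cv2.cvtColor(c["frame"],cv2.COLOR_BGR2GRAY); print(g[70:110,320].tolist())
print("tcp proj"); p=cv2.projectPoints(np.array([env.get_obs()["tool_pos"]]),c["rvec"],c["tvec"],c["intrinsics"],c["D"])[0]; print(p)
```

```text
top edges [[ 10.5   0.5]
 [ 10.5 -22.5]] far corner z40 [[10.5 12.1]] win [[ 10.5 -11.3]]
rail top both edges
[214, 214, 214, 214, 214, 214, 214, 214, 214, 215, 214, 213, 204, 160, 100, 95, 100, 102, 102, 101, 75, 50, 52, 50, 51, 51, 52, 51, 50, 51, 49, 50, 50, 50, 50, 49, 49, 50, 49, 49]
tcp proj
[[[320.19349757 268.61593039]]]
```

Call:
servo_tool([
  [[-0.012, 0, 0, 0, 0, 0, 0.3], [-0.014, 0, 0.01, 0, 0, 0, 0.3], [-0.011, 0, 0.01, 0, 0, 0, 0.3], [-0.008, 0, 0.01, 0, 0, 0, 0.3], [-0.006, 0, 0.01, 0, 0, 0, 0.3], [-0.004, 0, 0.0095, 0, 0, 0, 0.3], [-0.002, 0, 0.0085, 0, 0, 0, 0.3], [0, 0, 0.007, 0, 0, 0, 0.3], [0, 0, 0.007, 0, 0, 0, 0.3]],
])

```text
time_s: 6.4
tool_pos: [0.541, 0.0005, 0.0515]
tool_rot: [180.0, -0.0, 67.8]
force: [-0.0, -0.1, -0.2]
grip_width: 0.0571
```

```bash
python3 look.py l3
```

```text
6.4 [5.40977664e-01 4.67778810e-04 5.15087075e-02] stage 10.9 -16.3 [-0.04937938 -0.10810018 -0.21368342]
orange [([304.4, 273.6], 20), ([382.7, 280.0], 23)]
```

View pics/l3.png

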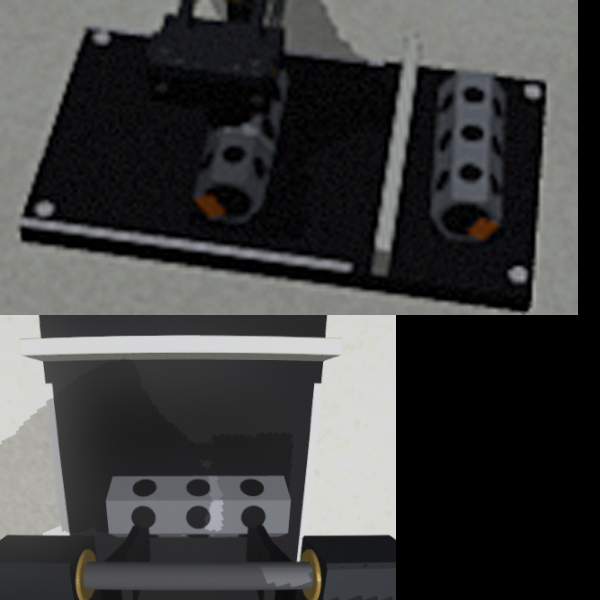

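Run:
```python
from h import *
g=cv2.cvtColor(cv2.imread("pics/scene0.png"),cv2.COLOR_BGR2GRAY)
for b in blobs(g<45,4,60,(295,225,335,285)): print(b)
T=env.read_camera("top"); C=env.read_camera("scene")
def P(c): return np.c_[cv2.Rodrigues(c["rvec"])[0],np.ravel(c["tvec"])]
def un(c,p): return cv2.undistortPoints(np.array(p,float).reshape(-1,1,2),c["intrinsics"],c["D"]).reshape(-1,2).T
def tri(a,pa,b,pb):
    X=cv2.triangulatePoints(P(a),P(b),un(a,pa),un(b,pb)); return (X[:3]/X[3]).T.round(4)
print("mid window",tri(T,[330.2,241.8],C,[314.,247.9]))
print("dots",tri(T,[[270.1,181.7],[391.9,240.7],[236.6,244.2]],C,[[240+688/4.5,215+352/4.5],[240+80/4.5,215+268/4.5],[240+706/4.5,215+117/4.5]]))
```

```text
([316.2, 236.8], 20, [314, 235, 6, 5])
([313.6, 247.4], 21, [311, 246, 6, 4])
([311.4, 258.7], 22, [309, 257, 6, 5])
mid window [[0.5435 0.0073 0.0576]]
dots [[ 0.6871  0.1615  0.0202]
 [ 0.5654 -0.1351  0.0201]
 [ 0.5294  0.2255  0.0193]]
```

Run:
```python
from h import *
def S(c,px,z):
    p=ray(c,px,z)[:,:2]*1000-[537.1,19.7]; return np.c_[p@[.9258,-.378],p@[.378,.9258]].round(1)
c=env.read_camera("wrist"); o=env.get_obs(); print(o["tool_pos"],o["force"],o["tool_rot"])
R=cv2.Rodrigues(c["rvec"])[0]; print("cam", -R.T@np.ravel(c["tvec"]))
def pj(y,z,x=10.9):
    w=np.array([.5371,.0197,0])+x/1e3*np.array([.9258,-.378,0])+y/1e3*np.array([.378,.9258,0])+[0,0,z]
    return cv2.projectPoints(w[None],c["rvec"],c["tvec"],c["intrinsics"],c["D"])[0].ravel().round(1)
print("tcp",pj(-16.3,.0515),"tips",pj(-16.3,.0515,10.9-28),pj(-16.3,.0515,10.9+28))
print("bar top edges if -8.7",pj(-20.3,.06),pj(2.8,.06),pj(14.4,.04))
w=c["frame"][200:340,210:430]; cv2.imwrite("pics/w5.png",cv2.resize(w,None,fx=3.6,fy=3.6,interpolation=cv2.INTER_CUBIC))
```

```text
[ 5.40550091e-01 -1.88807433e-04  5.11053240e-02] [ 0.85590701  0.73676573 -0.30515221] [1.79997833e+02 9.91899560e-03 6.77901279e+01]
cam [0.56936417 0.0705655  0.24815623]
tcp [320.6 267.5] tips [275.4 267.5] [365.8 267.5]
bar top edges if -8.7 [320.6 278.9] [320.6 242. ] [320.6 215. ]
```

View pics/w5.png

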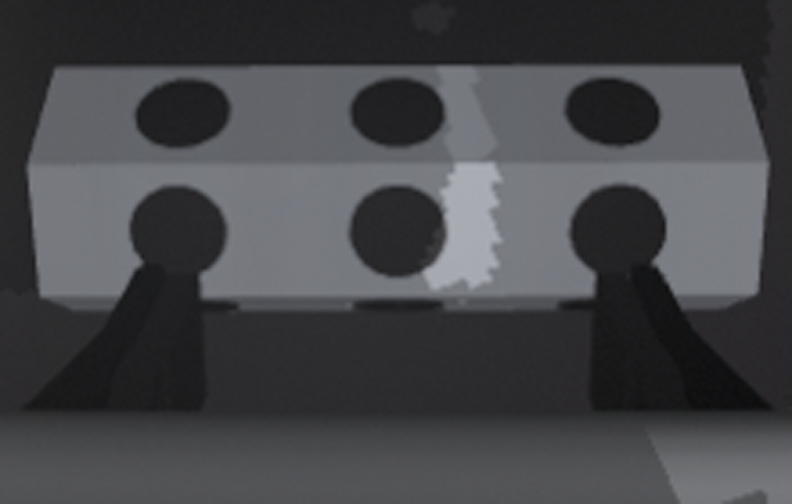

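Call:
servo_tool([
  [[0.003, 0, 0, 0, 0, 0, 0.3], [0.006, 0, 0, 0, 0, 0, 0.3], [0.009, 0, 0, 0, 0, 0, 0.3]],
])

```text
time_s: 6.95
tool_pos: [0.5441, 0.0087, 0.0511]
tool_rot: [180.0, -0.0, 67.8]
force: [-0.5, 0.3, 0.6]
grip_width: 0.0565
```

```bash
python3 look.py l4
```

```text
6.95 [0.54407604 0.00871976 0.05113455] stage 10.6 -7.5 [-0.53487889  0.32334233  0.62564079]
orange [([304.4, 273.4], 21), ([382.5, 280.0], 24)]
```

View pics/l4.png

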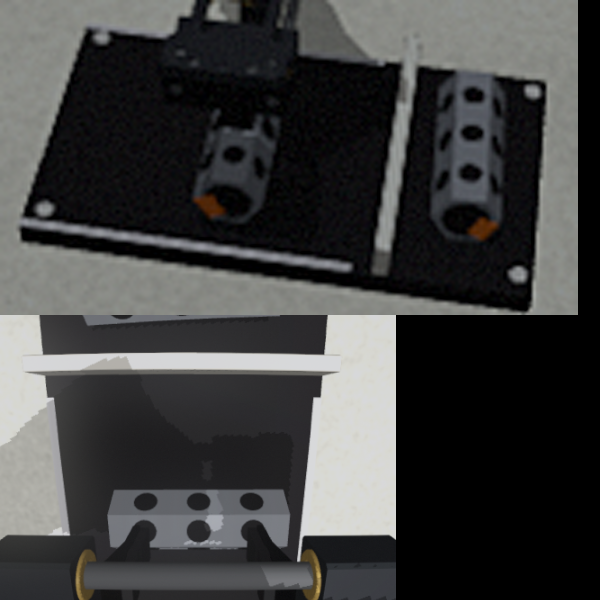

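Call:
servo_tool([
  [[0, 0, 0.001, 0, 0, 0, 0.3], [0, 0, 0.002, 0, 0, 0, 0.3], [0, 0, 0.003, 0, 0, 0, 0.3], [0, 0, 0.004, 0, 0, 0, 0.3]],
])

```text
time_s: 7.45
tool_pos: [0.5439, 0.0082, 0.047]
tool_rot: [-180.0, 0.0, 67.8]
force: [-0.2, 0.4, 0.1]
grip_width: 0.0563
```

Run:
```python
from h import *
f=env.read_camera("scene")["frame"]
cv2.imwrite("pics/s6.png",cv2.resize(f[190:290,260:360],None,fx=6,fy=6,interpolation=cv2.INTER_CUBIC))
f=env.read_camera("wrist")["frame"]
cv2.imwrite("pics/w6.png",cv2.resize(f[200:340,210:430],None,fx=3.6,fy=3.6,interpolation=cv2.INTER_CUBIC))
```

```text
(no output)
```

View pics/s6.png

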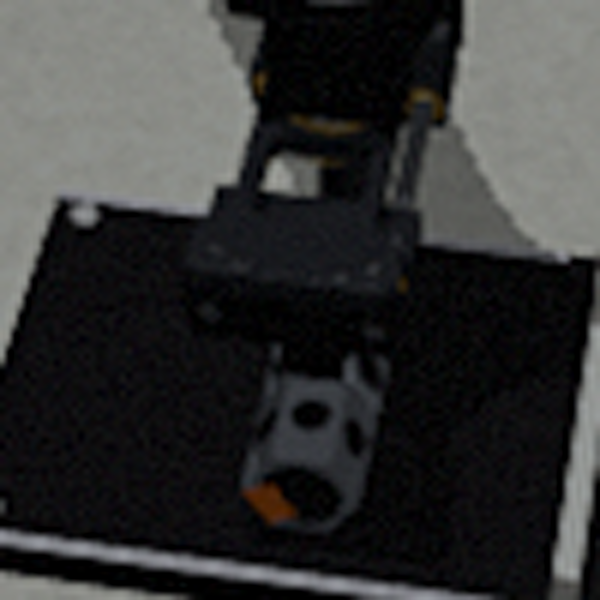

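View pics/w6.png

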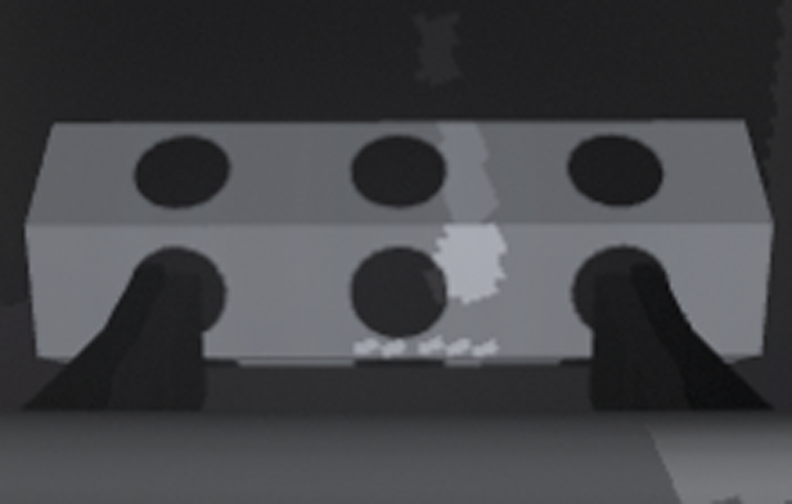

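Run:
```python
from h import *
c=env.read_camera("wrist"); o=env.get_obs(); R=cv2.Rodrigues(c["rvec"])[0]; t=np.ravel(c["tvec"])
print(o["tool_pos"],o["grip_width"])
for px in ([266,273],[375,273],[266,312],[375,312]):
    u=cv2.undistortPoints(np.array([[px]],float),c["intrinsics"],c["D"]).ravel()
    for d in(.175,.21):
        w=R.T@(np.array([u[0],u[1],1])*d-t); q=(w[:2]*1000-[537.1,19.7]); print(px,d,"stage x,y",(q@[.9258,-.378]).round(1),(q@[.378,.9258]).round(1),"z",w[2].round(4))
print("optical axis",R[2])
```

```text
[0.54387795 0.00824558 0.04702187] 0.05641367562355601
[266, 273] 0.175 stage x,y -17.5 2.5 z 0.0809
[266, 273] 0.21 stage x,y -23.1 -10.6 z 0.0482
[375, 273] 0.175 stage x,y 38.9 2.6 z 0.0808
[375, 273] 0.21 stage x,y 44.5 -10.6 z 0.0482
[266, 312] 0.175 stage x,y -17.6 -16.9 z 0.0865
[266, 312] 0.21 stage x,y -23.2 -34.0 z 0.055
[375, 312] 0.175 stage x,y 39.0 -16.9 z 0.0864
[375, 312] 0.21 stage x,y 44.6 -33.9 z 0.0549
optical axis [-0.1062914  -0.25790727 -0.96030515]
```

Call:
servo_tool([
  [[0, 0, 0.001, 0, 0, 0, 0.3], [0, 0, 0.002, 0, 0, 0, 0.3], [0, 0, 0.003, 0, 0, 0, 0.3], [0, 0, 0.003, 0, 0, 0, 0.3]],
])

```text
time_s: 8.0
tool_pos: [0.5438, 0.0083, 0.0439]
tool_rot: [-180.0, 0.0, 67.8]
force: [0.5, 0.3, 0.0]
grip_width: 0.0568
```

Run:
```python
from h import *
o=env.get_obs(); print(o["tool_pos"],o["force"],o["wrist_torque"],o["effort"].round(1))
f=env.read_camera("scene")["frame"]; print(orange(f))
```

```text
[0.54381799 0.00831528 0.04393431] [0.46541399 0.29730538 0.02781475] [-0.01621837 -0.09326887  0.00375297] [ -0.  -37.3  -4.6 -27.4  -0.1  -0.   -0. ]
[([304.4, 273.6], 20), ([382.5, 280.0], 24)]
```

Run:
```python
from h import *
c=env.read_camera("scene"); f=c["frame"].copy(); o=env.get_obs()
def W(x,y,z): return np.array([.5371,.0197,0])+x/1e3*np.array([.9258,-.378,0])+y/1e3*np.array([.378,.9258,0])+[0,0,z]
P=np.array([o["tool_pos"],W(10+28,-8,.044),W(10-28,-8,.044),W(10,-8,.115),W(70,-8.7,.06),W(-50,-8.7,.06)])
p=cv2.projectPoints(P,c["rvec"],c["tvec"],c["intrinsics"],c["D"])[0].reshape(-1,2); print(p.round(1))
x0,y0,s=250,180,7
v=cv2.resize(f[y0:y0+85,x0:x0+110],None,fx=s,fy=s,interpolation=cv2.INTER_CUBIC)
v=cv2.convertScaleAbs(v,alpha=1.8,beta=20)
for q,k in zip(p,[(0,0,255),(0,255,0),(0,255,0),(255,0,255),(255,255,0),(255,255,0)]): cv2.circle(v,tuple(int(t) for t in (q-[x0,y0]+.5)*s),5,k,2)
cv2.imwrite("pics/s7.png",v)
```

```text
[[314.6 251.8]
 [312.7 260.2]
 [316.6 243.3]
 [314.9 230.7]
 [310.  265.8]
 [318.5 229.6]]
```

View pics/s7.png

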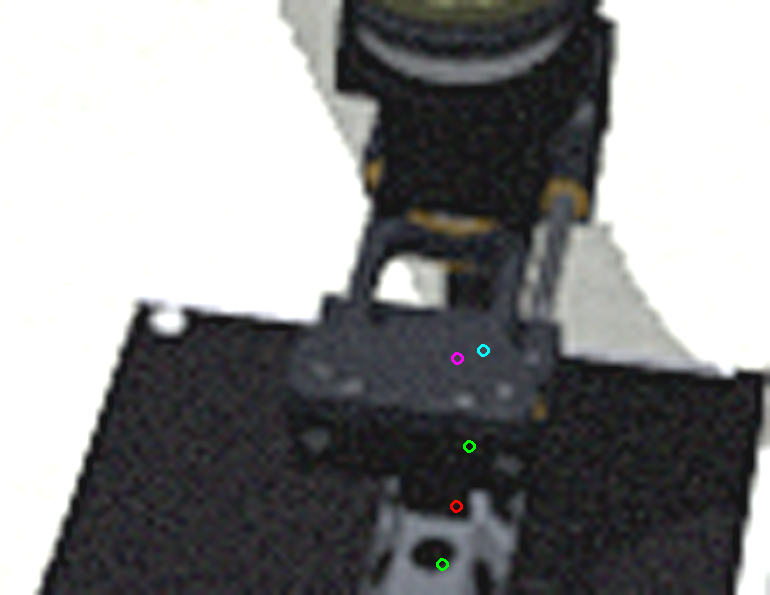

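Call:
servo_tool([
  [[0, 0, 0.001, 0, 0, 0, 0.3], [0, 0, 0.002, 0, 0, 0, 0.3], [0, 0, 0.003, 0, 0, 0, 0.3], [0, 0, 0.004, 0, 0, 0, 0.3]],
])

```text
time_s: 8.5
tool_pos: [0.5439, 0.0083, 0.04]
tool_rot: [-180.0, 0.0, 67.8]
force: [0.7, -0.7, -0.1]
grip_width: 0.0564
```

Call:
servo_tool([
  [[0, 0, 0.001, 0, 0, 0, 0.3], [0, 0, 0.002, 0, 0, 0, 0.3], [0, 0, 0.003, 0, 0, 0, 0.3], [0, 0, 0.004, 0, 0, 0, 0.3]],
])

```text
time_s: 8.9
tool_pos: [0.544, 0.0083, 0.0361]
tool_rot: [180.0, 0.0, 67.8]
force: [-0.3, 0.2, -0.3]
grip_width: 0.0566
```

```bash
python3 look.py l5
python3 - <<'E'
from h import *
f=env.read_camera("wrist")["frame"]
cv2.imwrite("pics/w8.png",f)
E
```

```text
8.9 [0.54397696 0.00834768 0.03606093] stage 10.7 -7.9 [-0.26822667  0.19654839 -0.32855193]
orange [([304.4, 273.4], 21), ([382.7, 280.0], 23)]
```

View pics/w8.png

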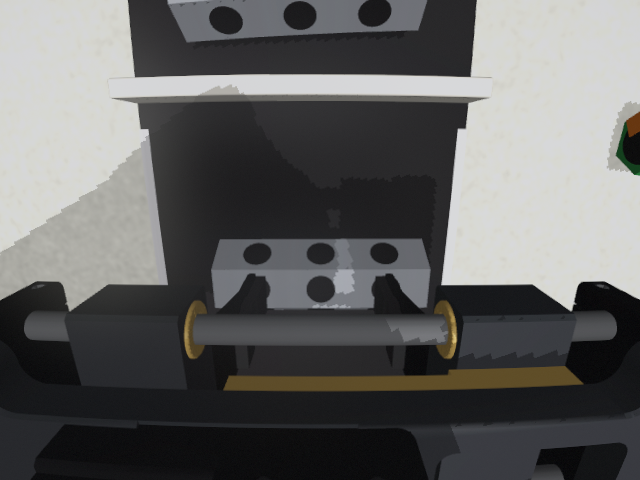

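View pics/l5.png

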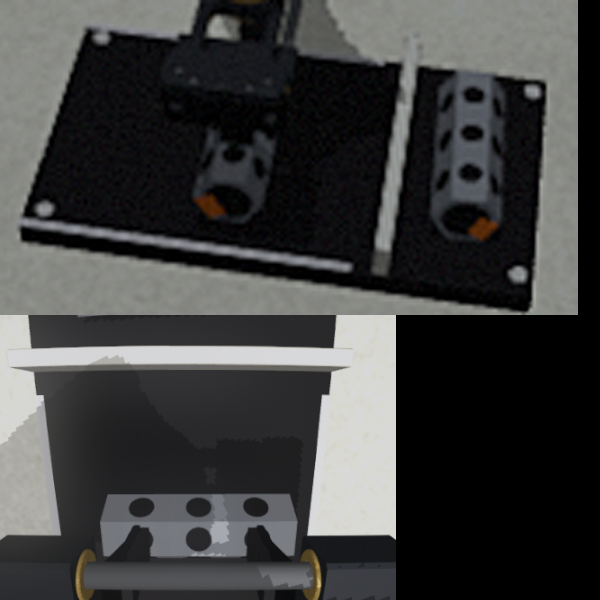

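Call:
servo_tool([
  [[0, 0, 0.001, 0, 0, 0, 0.3], [0, 0, 0.002, 0, 0, 0, 0.3], [0, 0, 0.003, 0, 0, 0, 0.3], [0, 0, 0.004, 0, 0, 0, 0.3], [0, 0, 0.005, 0, 0, 0, 0.3]],
])

```text
time_s: 9.55
tool_pos: [0.544, 0.0083, 0.031]
tool_rot: [180.0, 0.0, 67.8]
force: [-0.5, -0.5, 0.3]
grip_width: 0.0566
```

Run:
```python
from h import *
w=env.read_camera("wrist"); c=env.read_camera("scene"); f=c["frame"].copy(); o=env.get_obs(); print(o["tool_pos"],o["force"],orange(f))
R=cv2.Rodrigues(w["rvec"])[0]; t=np.ravel(w["tvec"]); g=w["frame"]
x0,y0,s=250,185,7
v=cv2.convertScaleAbs(cv2.resize(f[y0:y0+85,x0:x0+110],None,fx=s,fy=s,interpolation=cv2.INTER_CUBIC),alpha=2.5,beta=30)
for px,k in (([380,274],(0,0,255)),([258,274],(0,255,0))):
    u=cv2.undistortPoints(np.array([[px]],float),w["intrinsics"],w["D"]).ravel()
    for d in(.15,.165,.18,.195,.21):
        X=R.T@(np.array([u[0],u[1],1])*d-t)
        p=cv2.projectPoints(X[None],c["rvec"],c["tvec"],c["intrinsics"],c["D"])[0].ravel(); print(px,d,X.round(3),p.round(1))
        cv2.circle(v,tuple(int(q) for q in (p-[x0,y0]+.5)*s),4,k,1)
cv2.imwrite("pics/s8.png",v); cv2.imwrite("pics/w9.png",cv2.convertScaleAbs(cv2.resize(g[220:400,200:440],None,fx=3.3,fy=3.3,interpolation=cv2.INTER_CUBIC),alpha=2.5))
```

```text
[0.54382551 0.00831712 0.03094492] [-0.51942001 -0.28805351  0.46652362] [([304.4, 273.3], 20), ([382.7, 280.0], 23)]
[380, 274] 0.15 [0.576 0.016 0.088] [321.3 248.2]
[380, 274] 0.165 [0.576 0.01  0.074] [318.5 252.8]
[380, 274] 0.18 [0.577 0.004 0.06 ] [315.9 257.4]
[380, 274] 0.195 [ 0.577 -0.002  0.046] [313.3 261.9]
[380, 274] 0.21 [ 0.577 -0.009  0.032] [310.7 266.3]
[258, 274] 0.15 [0.526 0.037 0.088] [324.9 231.8]
[258, 274] 0.165 [0.521 0.033 0.074] [322.6 234.8]
[258, 274] 0.18 [0.516 0.028 0.06 ] [320.3 237.8]
[258, 274] 0.195 [0.512 0.024 0.046] [318.1 240.7]
[258, 274] 0.21 [0.507 0.02  0.033] [316.  243.5]
```

View pics/s8.png

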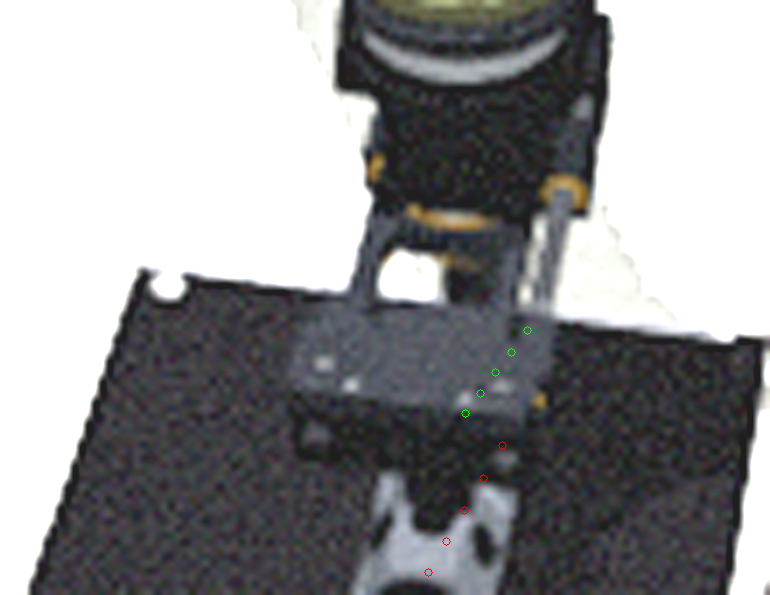

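View pics/w9.png

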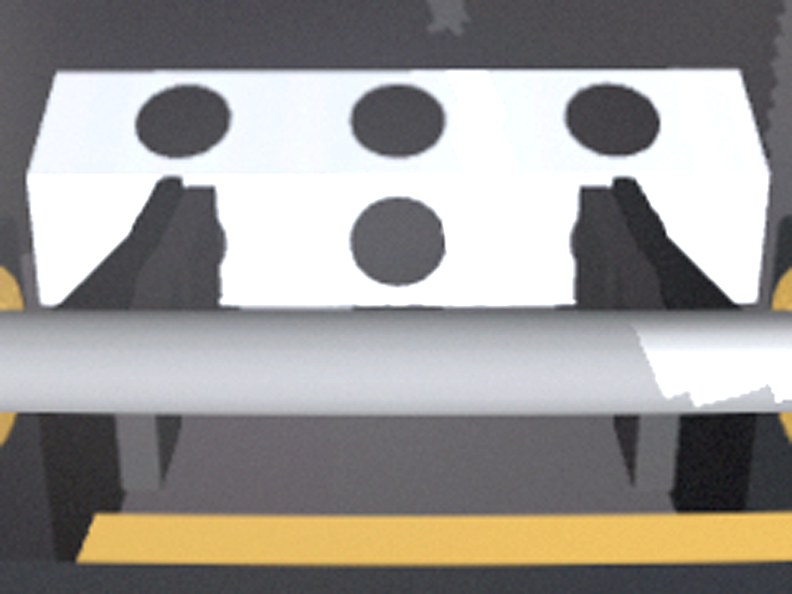

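Call:
servo_tool([
  [[0, 0, 0.001, 0, 0, 0, 0.3], [0, 0, 0.002, 0, 0, 0, 0.3], [0, 0, 0.003, 0, 0, 0, 0.3], [0, 0, 0.003, 0, 0, 0, 0.3]],
])

```text
time_s: 10.05
tool_pos: [0.5438, 0.0083, 0.028]
tool_rot: [-180.0, 0.0, 67.8]
force: [-0.1, 0.4, 0.0]
grip_width: 0.0567
```

Call:
servo_tool([
  [[0, 0, 0.001, 0, 0, 0, 0.3], [0, 0, 0.002, 0, 0, 0, 0.3], [0, 0, 0.003, 0, 0, 0, 0.3], [0, 0, 0.003, 0, 0, 0, 0.3]],
])

```text
time_s: 10.45
tool_pos: [0.5441, 0.0083, 0.0261]
tool_rot: [180.0, 0.0, 67.8]
force: [-2.1, -0.8, 7.7]
grip_width: 0.0563
```

The touch test shows the real fingertips end about 33 mm above the reported TCP at this opening. I correct for that, then back off, lower and start the roll again.

Call:
servo_tool([
  [[0, 0, -0.012, 0, 0, 0, 0.3], [-0.02, 0, -0.012, 0, 0, 0, 0.3], [-0.042, 0, -0.005, 0, 0, 0, 0.3], [-0.042, 0, 0.0045, 0, 0, 0, 0.3], [-0.035, 0, 0.0045, 0, 0, 0, 0.3], [-0.029, 0, 0.0045, 0, 0, 0, 0.3], [-0.026, 0, 0.0045, 0, 0, 0, 0.3], [-0.0245, 0, 0.0042, 0, 0, 0, 0.3], [-0.023, 0, 0.003, 0, 0, 0, 0.3], [-0.0215, 0, 0.002, 0, 0, 0, 0.3], [-0.0195, 0, 0.001, 0, 0, 0, 0.3]],
])

```text
time_s: 11.55
tool_pos: [0.5368, -0.0092, 0.0249]
tool_rot: [180.0, 0.0, 67.9]
force: [-2.5, -2.5, 5.1]
grip_width: 0.0566
```

```bash
python3 look.py l6
```

```text
11.55 [ 0.53678447 -0.0092185   0.02486202] stage 10.6 -26.9 [-2.49721728 -2.53049255  5.14073534]
orange [([306.0, 272.3], 18), ([382.6, 280.0], 22)]
```

View pics/l6.png

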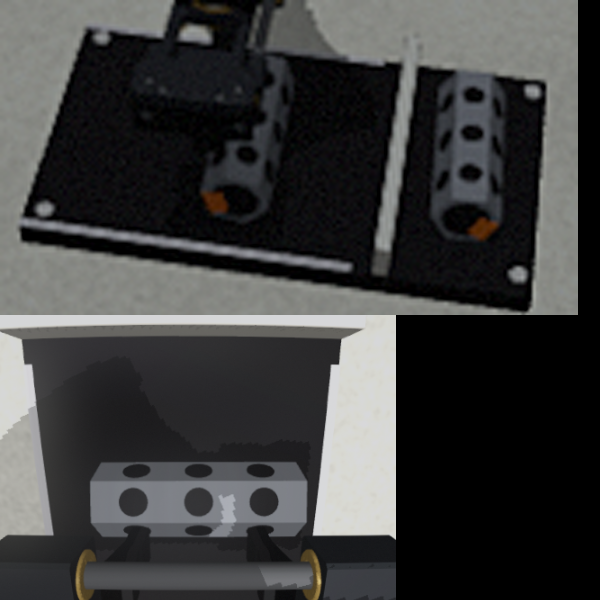

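Call:
servo_tool([
  [[0.0018, 0, -0.001, 0, 0, 0, 0.3], [0.0036, 0, -0.0019, 0, 0, 0, 0.3], [0.0054, 0, -0.0026, 0, 0, 0, 0.3], [0.0072, 0, -0.0032, 0, 0, 0, 0.3], [0.009, 0, -0.0038, 0, 0, 0, 0.3], [0.0108, 0, -0.0042, 0, 0, 0, 0.3], [0.0126, 0, -0.0046, 0, 0, 0, 0.3], [0.0145, 0, -0.0049, 0, 0, 0, 0.3]],
])

```text
time_s: 12.45
tool_pos: [0.5421, 0.0041, 0.0289]
tool_rot: [-180.0, -0.0, 67.8]
force: [-0.7, -0.1, 1.4]
grip_width: 0.0565
```

```bash
python3 look.py l7
```

```text
12.45 [0.54212681 0.00408419 0.02885932] stage 10.6 -12.6 [-0.66507433 -0.13966804  1.41383001]
orange [([309.0, 271.1], 22), ([382.7, 280.0], 23)]
```

View pics/l7.png

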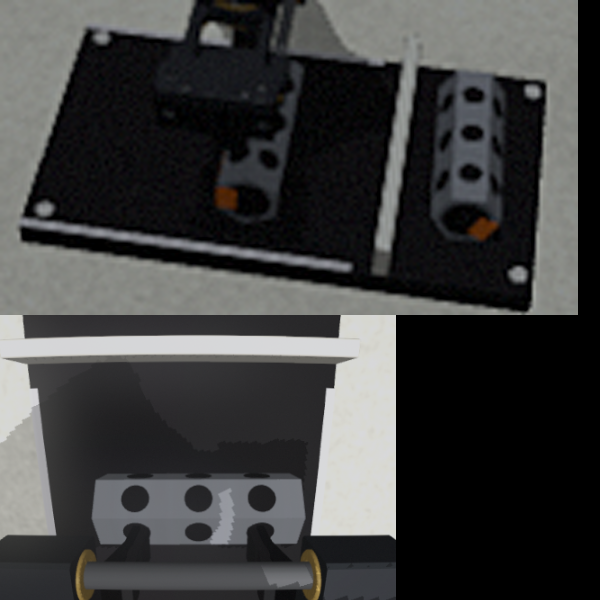

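Call:
servo_tool([
  [[0.0018, 0, -0.0002, 0, 0, 0, 0.3], [0.0036, 0, -0.0004, 0, 0, 0, 0.3], [0.0054, 0, -0.0005, 0, 0, 0, 0.3], [0.0072, 0, -0.0005, 0, 0, 0, 0.3], [0.009, 0, -0.0005, 0, 0, 0, 0.3], [0.0108, 0, -0.0004, 0, 0, 0, 0.3], [0.0108, 0, -0.0004, 0, 0, 0, 0.3]],
])

```text
time_s: 13.25
tool_pos: [0.5463, 0.0141, 0.0294]
tool_rot: [180.0, -0.0, 67.8]
force: [0.2, 0.1, -0.3]
grip_width: 0.0563
```

```bash
python3 look.py l8
```

```text
13.25 [0.54625551 0.01406782 0.02943061] stage 10.6 -1.8 [ 0.18122981  0.14211049 -0.33395028]
orange [([313.6, 267.3], 49), ([382.7, 280.0], 23)]
```

View pics/l8.png

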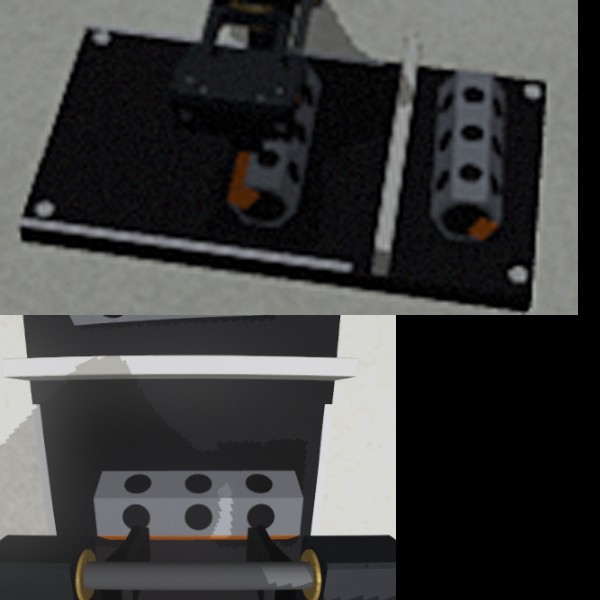

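```bash
cat > bar.py <<'E'
from h import *
c=env.read_camera("wrist"); f=c["frame"]; g=cv2.cvtColor(f,cv2.COLOR_BGR2GRAY).astype(int); h=cv2.cvtColor(f,cv2.COLOR_BGR2HSV)
def S(px,z):
    p=ray(c,px,z)[:,:2]*1000-[537.1,19.7]; return np.c_[p@[.9258,-.378],p@[.378,.9258]].round(1)
for col in (240,290,350):
    l=g[:,col]; d=[(y,l[y+2]-l[y]) for y in range(150,310) if abs(l[y+2]-l[y])>10]; print(col,d)
b=blobs(g<50,150,1500,(200,180,440,300)); 
for i in b: print(i, S([i[0]],.06))
E
python3 bar.py
```

```text
240 [(211, np.int64(45)), (212, np.int64(58)), (213, np.int64(20)), (220, np.int64(-21)), (221, np.int64(-51)), (222, np.int64(-49)), (223, np.int64(-17)), (232, np.int64(44)), (233, np.int64(57)), (234, np.int64(25)), (241, np.int64(13)), (242, np.int64(20)), (251, np.int64(-31)), (252, np.int64(-67)), (253, np.int64(-53)), (254, np.int64(-14)), (271, np.int64(27)), (272, np.int64(69)), (273, np.int64(54)), (274, np.int64(14)), (283, np.int64(-12)), (284, np.int64(-33)), (285, np.int64(-38)), (286, np.int64(-42)), (287, np.int64(-41)), (288, np.int64(-19))]
290 [(210, np.int64(21)), (211, np.int64(53)), (212, np.int64(45)), (213, np.int64(13)), (241, np.int64(15)), (242, np.int64(17)), (284, np.int64(-21)), (285, np.int64(-23)), (287, np.int64(-19)), (288, np.int64(-40)), (289, np.int64(-22))]
350 [(210, np.int64(23)), (211, np.int64(56)), (212, np.int64(47)), (213, np.int64(13)), (240, np.int64(17)), (241, np.int64(42)), (242, np.int64(34)), (282, np.int64(-18)), (283, np.int64(-35)), (284, np.int64(-29)), (285, np.int64(-15)), (286, np.int64(-23)), (287, np.int64(-57)), (288, np.int64(-64)), (289, np.int64(-26)), (298, np.int64(11))]
([252.6, 227.0], 470, [238, 217, 30, 21]) [[-23.7  32.2]]
([320.0, 226.7], 469, [306, 217, 29, 21]) [[10.5 32.3]]
([387.3, 226.6], 471, [373, 217, 30, 20]) [[44.6 32.4]]
([320.1, 264.0], 627, [306, 251, 29, 27]) [[10.6 12.3]]
```

First roll done: the orange face is now on the upper slanted side (scene (313,267)) and the bar lies flat at y≈13. Second roll, same way.

Call:
servo_tool([
  [[0, 0, -0.012, 0, 0, 0, 0.3], [-0.015, 0, -0.012, 0, 0, 0, 0.3], [-0.026, 0, -0.003, 0, 0, 0, 0.3], [-0.026, 0, 0.0085, 0, 0, 0, 0.3], [-0.018, 0, 0.0085, 0, 0, 0, 0.3], [-0.013, 0, 0.0085, 0, 0, 0, 0.3], [-0.0105, 0, 0.0085, 0, 0, 0, 0.3], [-0.0085, 0, 0.0082, 0, 0, 0, 0.3], [-0.007, 0, 0.0073, 0, 0, 0, 0.3], [-0.0055, 0, 0.0062, 0, 0, 0, 0.3], [-0.0035, 0, 0.005, 0, 0, 0, 0.3], [-0.0017, 0, 0.004, 0, 0, 0, 0.3], [0.0001, 0, 0.0031, 0, 0, 0, 0.3]],
])

```text
time_s: 14.7
tool_pos: [0.5467, 0.0142, 0.0265]
tool_rot: [179.9, -0.0, 67.8]
force: [-0.8, 0.2, 0.5]
grip_width: 0.0564
```

```bash
python3 look.py l9
```

```text
14.7 [0.54674292 0.01418621 0.02653148] stage 11.0 -1.5 [-0.84059715  0.19640009  0.45597972]
orange [([317.3, 265.9], 70), ([382.6, 280.0], 22)]
```

View pics/l9.png

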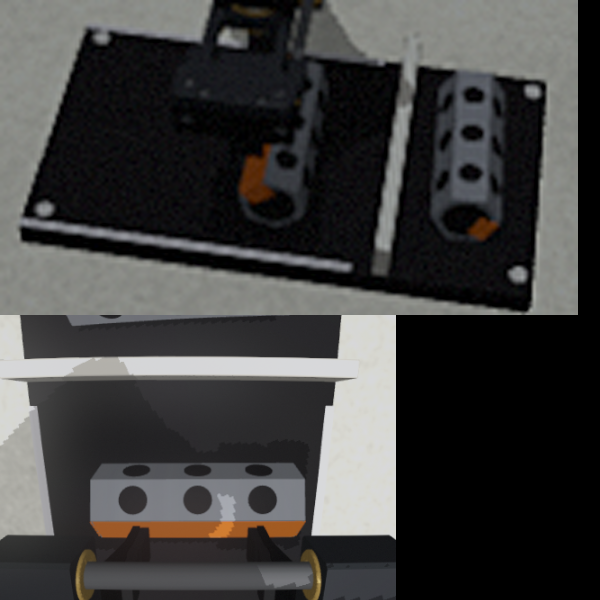

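Call:
servo_tool([
  [[0.0018, 0, -0.0008, 0, 0, 0, 0.3], [0.0036, 0, -0.0015, 0, 0, 0, 0.3], [0.0054, 0, -0.0021, 0, 0, 0, 0.3], [0.0072, 0, -0.0026, 0, 0, 0, 0.3], [0.009, 0, -0.003, 0, 0, 0, 0.3], [0.0108, 0, -0.0034, 0, 0, 0, 0.3], [0.0126, 0, -0.0037, 0, 0, 0, 0.3], [0.0144, 0, -0.0039, 0, 0, 0, 0.3], [0.0162, 0, -0.0041, 0, 0, 0, 0.3], [0.018, 0, -0.0042, 0, 0, 0, 0.3], [0.0198, 0, -0.0042, 0, 0, 0, 0.3], [0.0216, 0, -0.0042, 0, 0, 0, 0.3], [0.0234, 0, -0.0042, 0, 0, 0, 0.3], [0.0234, 0, -0.0042, 0, 0, 0, 0.3]],
])

```text
time_s: 16.2
tool_pos: [0.5551, 0.0358, 0.0306]
tool_rot: [180.0, -0.0, 67.8]
force: [-0.0, 0.9, 0.2]
grip_width: 0.0564
```

```bash
python3 look.py l10; python3 bar.py | tail -4
```

```text
16.2 [0.55514509 0.03582535 0.03055789] stage 10.6 21.7 [-0.03135302  0.9152093   0.24689998]
orange [([330.6, 264.2], 133), ([382.6, 279.9], 25)]
350 [(151, np.int64(-26)), (152, np.int64(-152)), (153, np.int64(-131)), (211, np.int64(42)), (212, np.int64(62)), (213, np.int64(20)), (232, np.int64(12)), (233, np.int64(18)), (241, np.int64(33)), (242, np.int64(38)), (282, np.int64(-19)), (283, np.int64(-52)), (284, np.int64(-31)), (285, np.int64(-22)), (286, np.int64(-43)), (287, np.int64(-49)), (288, np.int64(-32))]
([386.9, 227.0], 462, [373, 217, 29, 21]) [[44.6 55.4]]
([253.0, 227.5], 449, [239, 218, 29, 20]) [[-23.7  55.1]]
([319.8, 227.2], 454, [306, 218, 29, 20]) [[10.4 55.3]]
```

View pics/l10.png

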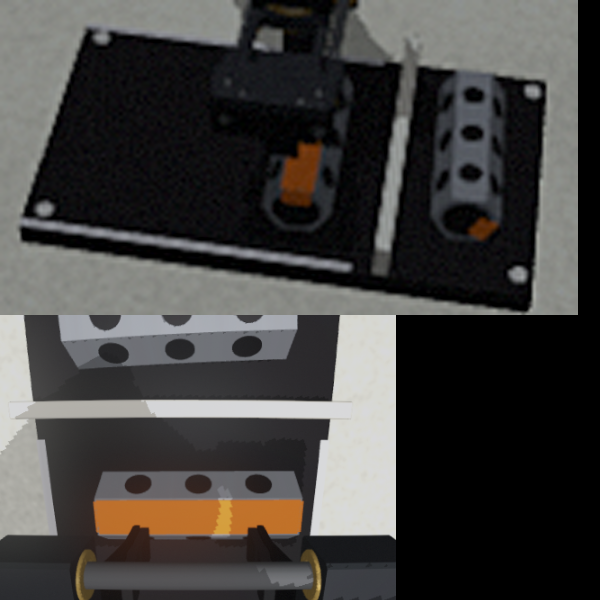

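Second roll done: orange is on top (scene (330,264)), bar flat at y≈36. Next I slide it to the rail with the fingers low.

Call:
servo_tool([
  [[0, 0, -0.012, 0, 0, 0, 0.3], [-0.02, 0, -0.012, 0, 0, 0, 0.3], [-0.034, 0, 0, 0, 0, 0, 0.3], [-0.034, 0, 0.02, 0, 0, 0, 0.3], [-0.034, 0, 0.03, 0, 0, 0, 0.3], [-0.034, 0, 0.03, 0, 0, 0, 0.3], [-0.026, 0, 0.03, 0, 0, 0, 0.3], [-0.021, 0, 0.03, 0, 0, 0, 0.3], [-0.018, 0, 0.03, 0, 0, 0, 0.3], [-0.015, 0, 0.03, 0, 0, 0, 0.3], [-0.012, 0, 0.03, 0, 0, 0, 0.3], [-0.009, 0, 0.03, 0, 0, 0, 0.3]],
])

```text
time_s: 17.55
tool_pos: [0.5519, 0.0265, 0.0009]
tool_rot: [180.0, 0.0, 67.8]
force: [-1.7, -2.6, 3.1]
grip_width: 0.0563
```

```bash
python3 look.py l11; python3 bar.py | tail -4
```

```text
17.55 [0.55194861 0.02650311 0.00087754] stage 11.2 11.9 [-1.71851156 -2.59833738  3.12488413]
orange [([337.7, 253.5], 237), ([382.5, 280.0], 24)]
350 [(183, np.int64(56)), (184, np.int64(73)), (185, np.int64(25)), (217, np.int64(37)), (218, np.int64(42)), (220, np.int64(-13)), (230, np.int64(-18)), (231, np.int64(-37)), (232, np.int64(-18)), (269, np.int64(-29)), (270, np.int64(-39)), (271, np.int64(-17)), (273, np.int64(20)), (274, np.int64(29)), (276, np.int64(-42)), (277, np.int64(-59)), (278, np.int64(-28))]
([237.2, 200.8], 642, [220, 190, 35, 23]) [[-23.3  65.5]]
([319.2, 200.8], 628, [302, 190, 35, 23]) [[10.5 65.5]]
([401.4, 200.9], 641, [384, 190, 36, 23]) [[44.3 65.5]]
```

View pics/l11.png

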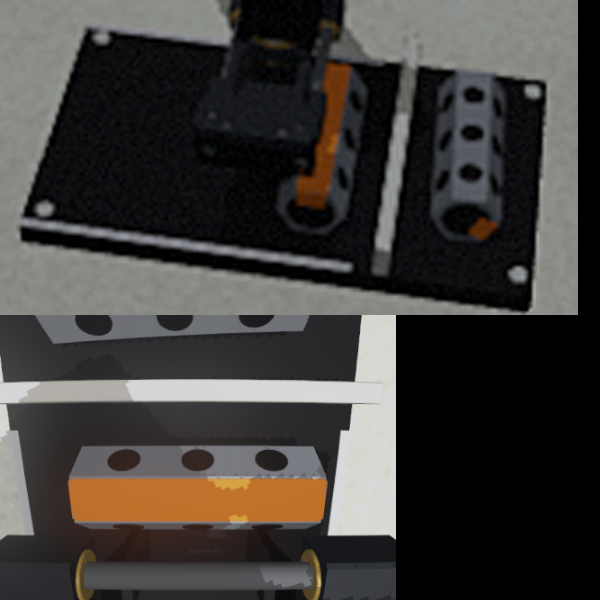

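Call:
servo_tool([
  [[0.0025, 0, 0, 0, 0, 0, 0.3], [0.005, 0, 0, 0, 0, 0, 0.3], [0.0075, 0, 0, 0, 0, 0, 0.3], [0.01, 0, 0, 0, 0, 0, 0.3], [0.0125, 0, 0, 0, 0, 0, 0.3], [0.015, 0, 0, 0, 0, 0, 0.3], [0.0175, 0, 0, 0, 0, 0, 0.3], [0.02, 0, 0, 0, 0, 0, 0.3], [0.0215, 0, 0, 0, 0, 0, 0.3], [0.0225, 0, 0, 0, 0, 0, 0.3]],
])

```text
time_s: 18.7
tool_pos: [0.5601, 0.048, 0.0005]
tool_rot: [-180.0, 0.0, 67.8]
force: [-1.6, -3.7, 3.1]
grip_width: 0.0565
```

```bash
python3 look.py l12; python3 bar.py | tail -4
```

```text
18.7 [5.60083233e-01 4.80176692e-02 5.00098815e-04] stage 10.6 34.9 [-1.62855629 -3.7240496   3.14094143]
orange [([347.6, 255.0], 206), ([382.8, 279.9], 24)]
240 [(159, np.int64(45)), (160, np.int64(63)), (161, np.int64(17)), (163, np.int64(51)), (164, np.int64(59)), (165, np.int64(15)), (184, np.int64(-16)), (185, np.int64(-38)), (186, np.int64(-57)), (187, np.int64(-54)), (188, np.int64(-50)), (189, np.int64(-29)), (211, np.int64(35)), (212, np.int64(53)), (213, np.int64(21)), (218, np.int64(17)), (269, np.int64(-16)), (270, np.int64(-46)), (271, np.int64(-59)), (272, np.int64(-38)), (273, np.int64(-12))]
290 [(159, np.int64(37)), (160, np.int64(50)), (161, np.int64(20)), (162, np.int64(30)), (163, np.int64(84)), (164, np.int64(71)), (165, np.int64(19)), (177, np.int64(-13)), (178, np.int64(-37)), (179, np.int64(-25)), (184, np.int64(-17)), (185, np.int64(-39)), (186, np.int64(-50)), (187, np.int64(-25)), (218, np.int64(18)), (269, np.int64(-15)), (270, np.int64(-31)), (271, np.int64(-27)), (276, np.int64(-18)), (277, np.int64(-37)), (278, np.int64(-24))]
350 [(159, np.int64(40)), (160, np.int64(53)), (161, np.int64(23)), (162, np.int64(28)), (163, np.int64(77)), (164, np.int64(72)), (165, np.int64(25)), (185, np.int64(-43)), (186, np.int64(-91)), (187, np.int64(-46)), (217, np.int64(21)), (218, np.int64(51)), (219, np.int64(17)), (232, np.int64(-24)), (233, np.int64(-28)), (234, np.int64(-11)), (269, np.int64(-16)), (270, np.int64(-33)), (271, np.int64(-28)), (274, np.int64(19)), (275, np.int64(27)), (276, np.int64(-17)), (277, np.int64(-57)), (278, np.int64(-42)), (279, np.int64(-12))]
([401.7, 201.2], 636, [384, 190, 36, 23]) [[44.  87.4]]
```

View pics/l12.png

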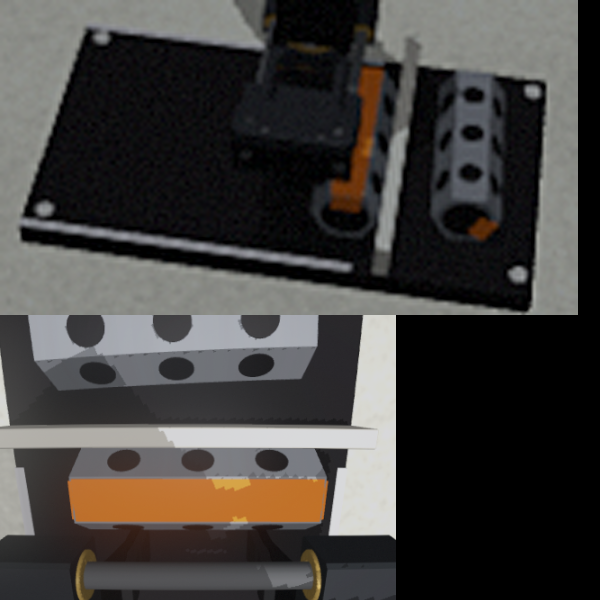

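Call:
servo_tool([
  [[0.001, 0, 0, 0, 0, 0, 0.3], [0.002, 0, 0, 0, 0, 0, 0.3], [0.003, 0, 0, 0, 0, 0, 0.3]],
])

```text
time_s: 19.15
tool_pos: [0.5601, 0.0482, 0.0004]
tool_rot: [-179.9, 0.2, 67.7]
force: [-5.0, -8.6, 6.6]
grip_width: 0.0567
```

Call:
servo_tool([
  [[0.001, 0, 0, 0, 0, 0, 0.3], [0.0015, 0, 0, 0, 0, 0, 0.3], [0.0015, 0, 0, 0, 0, 0, 0.3]],
])

```text
time_s: 19.45
tool_pos: [0.5601, 0.0482, 0.0004]
tool_rot: [-179.9, 0.4, 67.7]
force: [-6.2, -8.8, 7.2]
grip_width: 0.0568
```

Run:
```python
from h import *
o=env.get_obs(); print(o["time_s"],o["tool_pos"],o["force"])
c=env.read_camera("wrist"); cv2.imwrite("pics/w10.png",cv2.resize(c["frame"][120:320,120:520],None,fx=2,fy=2,interpolation=cv2.INTER_CUBIC))
```

```text
19.45 [5.60112772e-01 4.81798529e-02 3.70123260e-04] [-6.22008648 -8.8175756   7.19385275]
```

View pics/w10.png

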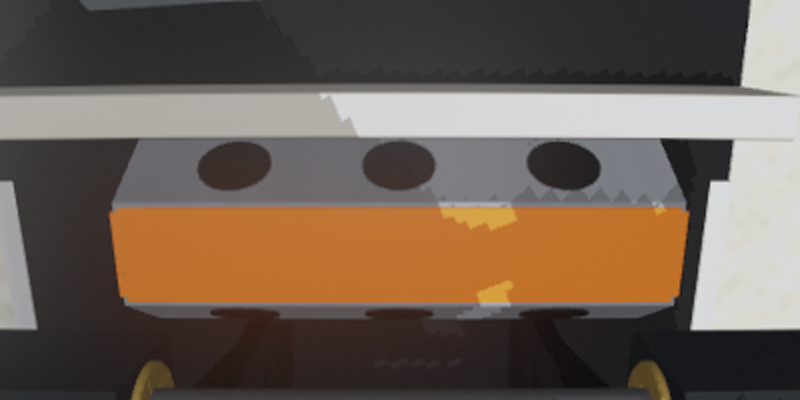

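Call:
servo_tool([
  [[-0.006, 0, 0, 0, 0, 0, 0.3], [-0.02, 0, 0, 0, 0, 0, 0.3], [-0.035, 0, 0, 0, 0, 0, 0.3], [-0.035, 0, -0.04, 0, 0, 0, 0.3], [-0.035, 0, -0.09, 0, 0, 0, 0.3], [-0.06, 0, -0.14, 0, 0, 0, 0.3], [-0.11, 0, -0.15, 0, 0, 0, 0.3], [-0.16, 0, -0.15, 0, 0, 0, 0.3], [-0.21, 0, -0.15, 0, 0, 0, 0.3], [-0.25, 0, -0.15, 0, 0, 0, 0.3], [-0.25, 0, -0.15, 0, 0, 0, 0.3], [-0.25, 0, -0.15, 0, 0, 0, 0.3]],
])

```text
time_s: 20.7
tool_pos: [0.4671, -0.18, 0.1503]
tool_rot: [180.0, -0.1, 67.6]
force: [-0.5, 0.6, -1.1]
grip_width: 0.0564
```

Run:
```python
from h import *
o=env.get_obs(); print(o["time_s"],o["tool_pos"],o["force"])
c=env.read_camera("top"); s=env.read_camera("scene")
V=np.zeros((600,700,3),np.uint8)
a=cv2.resize(c["frame"][170:320,225:405],None,fx=2.6,fy=2.6,interpolation=cv2.INTER_CUBIC); V[:a.shape[0],:a.shape[1]]=a
b=cv2.resize(s["frame"][220:305,245:410],None,fx=2.4,fy=2.4,interpolation=cv2.INTER_CUBIC); V[395:395+b.shape[0],:b.shape[1]]=b
cv2.imwrite("pics/f.png",V)
h=cv2.cvtColor(c["frame"],cv2.COLOR_BGR2HSV); m=((h[...,0]<18)&(h[...,1]>130)&(h[...,2]>60)).astype(np.uint8); m[:165]=0;m[330:]=0;m[:,:225]=0;m[:,410:]=0
k=max(cv2.findContours(m,0,2)[0],key=cv2.contourArea); r=cv2.boxPoints(cv2.minAreaRect(k)); 
def S(px,z):
    p=ray(c,px,z)[:,:2]*1000-[537.1,19.7]; return np.c_[p@[.9258,-.378],p@[.378,.9258]].round(1)
print(S(r,.06)); print(S(r,.06).mean(0))
```

```text
20.7 [ 0.46707847 -0.18000228  0.15034132] [-0.47241279  0.56389186 -1.12932881]
[[-52.5  76.7]
 [-49.6  77. ]
 [-48.3  60.6]
 [-51.2  60.3]]
[-50.4   68.65]
```

View pics/f.png

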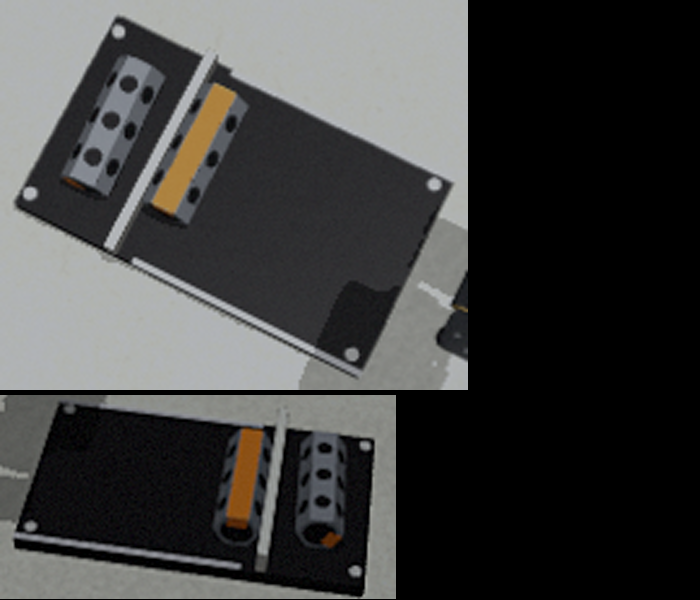

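Run:
```python
from h import *
c=env.read_camera("top")
h=cv2.cvtColor(c["frame"],cv2.COLOR_BGR2HSV); m=((h[...,0]>5)&(h[...,0]<25)&(h[...,1]>90)&(h[...,2]>110)).astype(np.uint8); m[:165]=0;m[330:]=0;m[:,:225]=0;m[:,410:]=0
k=max(cv2.findContours(m,0,2)[0],key=cv2.contourArea); r=cv2.boxPoints(cv2.minAreaRect(k))
def S(px,z):
    p=ray(c,px,z)[:,:2]*1000-[537.1,19.7]; return np.c_[p@[.9258,-.378],p@[.378,.9258]].round(1)
q=S(r,.06);print(q,q.mean(0))
def fit(m,z):
    y,x=np.nonzero(m); p=S(np.c_[x,y].astype(float),z); l=cv2.fitLine(p.astype(np.float32),cv2.DIST_HUBER,0,.01,.01).ravel(); return np.degrees(np.arctan(l[1]/l[0])),p.mean(0),p[:,0].min(),p[:,0].max()
print("bar",fit(m,.06))
g=cv2.cvtColor(c["frame"],cv2.COLOR_BGR2GRAY)
R=np.zeros_like(g); cv2.line(R,(306,192),(268,264),255,9); mr=(R>0)&(g>120); print("rail",fit(mr,.048))
```

```text
[[-50.1  80.4]
 [ 71.   81.2]
 [ 70.4  59.5]
 [-50.5  59. ]] [10.2   70.025]
bar (np.float32(-0.0009427802), array([ 9.43512397, 69.3535124 ]), np.float64(-50.3), np.float64(70.7))
rail (np.float32(-0.18755521), array([ 4.49480198, 97.24257426]), np.float64(-107.5), np.float64(105.0))
```

```bash
python3 -c "
from cell import env
print(env.sign_off())"
```

```text
the job is handed in; nothing more can be done
None
```

I rolled the open-area bar two flats towards the white rail without picking it up. Its orange face is now on top and it lies flat against the rail. The job is handed in, at about 21 s of the 54 s allowed.

**Final checks (top and scene cameras, gripper withdrawn):**
- **Position:** the bar's centre is about 28 mm from the rail's centre line, and 28 mm is what a snug fit needs.
- **Alignment:** it is parallel to the rail to within about 0.2°.
- **Ends:** it spans x = -50 to +70 mm, inside the rail's ±100 mm.
- **Parked bar:** its orange patch did not move in the scene view. The gripper did not go near the bottle, cup or jar.

**Disagreements:**
- **Fingertip height:** at the opening I used, the real fingertips were about 33 mm short of the reported TCP. My first push passes went over the bar without touching it. I found the offset by lightly touching the bar's top (about 8 N) and corrected for it.
- **Camera offsets:** the wrist and top cameras differed by about 2–3 mm in the bar's position. In the stage coordinates I worked out, both bar and rail read 2–3 mm low in y, so I judged snugness from the distance between them and from the rise in contact force when the bar met the rail.

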